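Setting up a tin measure for soldering

ROBOT

A 6-joint arm with a two-finger parallel gripper is mounted at the origin on the work surface. World frame = base frame: x ahead of the robot, y to its left, z up, the work surface at z = 0. Lengths are in m, angles in rad, forces in N, time in s.
With the tool pointing down it reaches from about 0.275 to 0.775 m from the base axis. Payload 14.6 kg.
Tool frame: the origin (TCP) lies on the centre line of the jaws, within the pads' length; the fingertips stand 8 mm ahead of it and the grasp point (between the pads) lies 11 mm behind it; z points along the fingers, y is the line along which they close (so a half turn about z gives the same grasp; the last joint's range is limited). The gripper opens to 85 mm and grips with 20 to 120 N. Pads are 22 mm wide; open, the fingers measure 114 mm over their backs; the gripper's body (76 mm by 85 mm) begins 54 mm behind the grasp point. The pads swing forward as they close: fully open they stand 13 mm farther back than shut.
Start: joints at [-1.492, 0.263, -0.048, 1.259, 0, 1.415], TCP at [0.122, -0.511, 0.239] pointing down, gripper open.
Joint ranges: [-2.65, 2.65], [-0.89, 1.7], [-1.18, 1.37], [-2.13, 2.11], [-1.35, 1.29], [-3.14, 3.14]. Speed limits (rad/s): [1.89, 1.89, 2.57, 2.79, 3.14, 3.14].

INTERFACE

Orientations are given as a unit quaternion [x, y, z, w].
In Python, from workcell import bot, read_camera gives the robot as it stands. The module is installed in compiled form; this text tells all that it offers.
- The arm moves only by the tool carry_out, never from a script. Its argument "targets" is a list of rows, each a list of 2 entries, a list of its own where there are three numbers: the shift along the tool's x, y, z scaled (see below), then the turn, a rotation vector about the tool's x, y, z scaled (see below). A call has 1 to 12 rows; each row is the pose to reach, as a shift and turn from the pose commanded when the call began, along the tool's axes at that moment, turning the shorter way round; what a row does not reach only later rows make up. The controller multiplies each number of a shift by 500 mm and each number of a turn by 2 pi rad. A row lasts 1/12 s, in which the tool goes at most 41.7 mm and 7.16 degrees, less where a joint would pass 70% of its speed; a pose out of reach is approached as far as the arm can. A call with a number of a shift or a turn outside -1 to 1 is refused whole. A call with a gripper value outside its range is refused whole. "gripper" is the gripper command: -1 is shut, 1 is fully open, values between are in proportion, set as the call begins (left out, the last holds). The fingers move at their own pace and stop on an object; the grip force is fixed at half the most. Time passes only in rows, so rows that repeat a pose let the fingers close. It gives the time, the measured TCP pose, the force, the opening and the grip force at its end, in the units of the state.
- bot.sense(): the state, without advancing time (a new reading comes with each control period).
- read_camera(name): name is "side" or "top" or "wrist"; returns a dict with "image" (384x512x3 uint8, blue, green, red), "fx", "fy", "cx", "cy" (pixels), "view" (4x4, takes a point from world to camera coordinates); the wrist camera has in their place "T_tool_cam" (4x4, takes a point from camera to tool coordinates, whose origin is the TCP and whose axes are the flange's). Camera axes: x right, y up, looking along -z (the intrinsics and any distortion apply to the point x, -y, -z); pixel columns grow to the right and rows downward; lengths in m; the calibration is good to about 2 mm. The wrist camera is an equidistant fisheye: a pixel r from the principal point sees the ray r / f radians off the axis. A picture is of the moment at which its call begins: read the wrist's pose just before it. There is no depth.
- bot.job_done(): hands the job in; it is judged then, once.
The state is a dict: "t": time; "qpos": joint angles; "qvel": joint speeds; "joint_efforts": joint torques, N m; "tcp_pos": TCP position; "ee_rot": TCP orientation; "contact_force": force on the tool from outside, world axes, zero at the start; "ft_torque": the same for the moment, N m; "width": opening from 0.0 (shut) to 1.0 (fully open); "grasp_force": force on a finger pad.
Only numpy, scipy, OpenCV 4.12 (cv2) and the standard library are available. Lean on these libraries where they do the work, as an engineer would, in place of code of your own. Each camera call takes 0.05 s, during which the arm holds its last target. There are 200 camera calls.

TASK

Set up this tin measure for soldering: lay the base that the body fits into flat on the middle of the fire brick, stand the body upright in it, and set the iron weight squarely on top of the body to hold it down. Beside the brick, stand the flux tin on the bench in the gap between the brick and the soldering-iron rest, and lay the bar of solder on the bench at the brick's other end, in the gap between the brick and the punch block, parallel to that end of the brick; both go opposite the middle of the brick's end. Leave the other, smaller base where it is.

Things in the scene. Friction and masses are not known exactly. Their poses are not given: they have to be found in the camera images.
- base_large_c (a point): The large base of the two: a round shallow tin dish with a thin turned-up, slightly flared edge, open upwards, loose. 55 mm across the bottom, 61 mm across the rim, 14 mm high, wall about 2 mm, floor 2 mm thick; inside 51 mm across at the floor, 57 mm at the rim. The body fits into this one. The point is on its axis, half-way up (7 mm above its underside); z is its axis, up. Starts lying on the bench in the row of parts in front of the brick.
- base_small_c (a point): The small base, for another job: the same kind of dish but 34 mm across the bottom and 40 mm across the rim, 14 mm high; too small for the body. Loose, to be left alone. The point is on its axis, half-way up.
- can_body_c (a point): The body of the measure: a plain round tin tube open at both ends, standing upright, loose, 44 mm outside diameter, wall 2 mm, 78 mm high. The point is on its axis, half-way up (39 mm above its lower edge); z is its axis.
- weight_c (a point): Dark cast-iron scale weight, loose, 0.4 to 0.65 kg: a disc 62 mm across and 16 mm thick with, at the middle on top, a neck and a knob 26 mm across to lift it by; the knob's widest part is 33 to 42 mm above the underside, total height 45 mm. The point is on its axis, 22.5 mm above its underside (half-way up); z is its axis.
- flux_tin_c (a point): Closed flat round flux tin with a dark screw lid, loose, standing upright: 58 mm across the lid (upper 16 mm), 55 mm below it, 36 mm high, about 0.12 kg. The point is on its axis, half-way up (18 mm above its underside).
- solder_bar_c (a point): Straight grey bar of solder, loose, lying flat: 140 mm long (its x axis), 16 mm wide (y), 12 mm high, 0.22 kg. The point is at its centre.
- brick: Buff fire brick on the bench, fixed, 114 mm (x) by 230 mm (y), 32 mm high; its ends are the two 114 mm sides at y = +115 and -115 mm. The origin is at the centre of its underside; its flat top is 32 mm above that.
- iron_rest: Soldering-iron rest, fixed: a dark steel plate 150 mm (x) by 56 mm (y) with two forks in which lies a heavy soldering iron along x (square copper bit, steel shank, wooden handle; highest point 60 mm above the bench). It stands off one end of the brick or the other, leaving a gap about 110 mm wide between them. The origin is at the centre of the plate's underside, 255 mm from the brick's centre along the brick's y axis (either way) and 50 to 95 mm along its x axis.
- punch_block: Wooden block 130 mm (x) by 56 mm (y) by 45 mm high, fixed, with upright steel punches standing in it (highest 100 mm above the bench). It stands off the opposite end of the brick from the iron rest, with the same gap. The origin is at the centre of its underside, 255 mm from the brick's centre along the brick's y axis and 50 to 95 mm along its x axis.
Things that resemble listed ones, but are neither listed nor needed, are in the scene too. What is shaped like the part that bears can_body_c but orange or pink is not meant. What is shaped like the part that bears flux_tin_c but green is not meant.

How it is judged:
At the end, for the whole second after the job is handed in: Large base flat on the brick within 20 mm of its middle, body upright in it (8 mm), weight level on the body (9 mm); flux tin and solder bar on the bench in their gaps, within 50 mm of the brick's mid line, tin upright, bar flat and within 17 degrees of the brick's end; all at rest (horizontal distance between base_large_c and brick below 0.02 m and z of base_large_c in the frame of brick between 0.035 and 0.043 m and angle between each of base_large_c, weight_c, flux_tin_c's own z axis and vertical below 0.08 rad and horizontal distance between can_body_c and base_large_c below 0.008 m and z of can_body_c in the frame of brick between 0.069 and 0.077 m and angle between can_body_c's own z axis and vertical below 0.06 rad and horizontal distance between weight_c and can_body_c below 0.009 m and z of weight_c in the frame of brick between 0.129 and 0.139 m and x of flux_tin_c in the frame of brick between -0.05 and 0.05 m and height (world z) of flux_tin_c below 0.023 m and x of solder_bar_c in the frame of brick between -0.05 and 0.05 m and height (world z) of solder_bar_c below 0.013 m and angle between the x axis of solder_bar_c and the x axis of brick, either way round below 0.3 rad and ((y of iron_rest in the frame of brick above 0 m and y of flux_tin_c in the frame of brick between 0.135 and 0.205 m and y of solder_bar_c in the frame of brick between -0.212 and -0.122 m) or (y of iron_rest in the frame of brick below 0 m and y of flux_tin_c in the frame of brick between -0.205 and -0.135 m and y of solder_bar_c in the frame of brick between 0.122 and 0.212 m)) and linear speed of each of base_large, can_body, weight, flux_tin, solder_bar below 0.02 m/s); the robot touches nothing.
It fails at once if the small base is moved more than 20 mm (distance of base_small_c from where it was at the start of the episode above 0.02 m).
It also fails if it takes over 128 s, if anything falls off the work surface, if the arm or the gripper's body presses on something with over 40 N, if the wrist force passes 120 N, or if a joint passes its speed limit or range.

## Working session

There is one attempt and no reset: what is moved stays moved. The work goes in short steps, Python scripts to look and compute and a tool call to move; the robot and the scene stay as the last step left them, time stands still between calls to the robot, and variables do not carry over. Pictures are saved under pics/ and viewed, at most 14 in all, crops included, and the job is handed in when it is done.

Besides the shell and the picture viewer there is one more tool, called after ">>>" by a JSON object that holds its "api" and its "payload", one argument or row to a line. carry_out: Moves the arm, as the interface text tells. Its arguments: {"type":"object","properties":{"targets":{"type":"array","items":{"type":"array"}},"gripper":{"type":"number"}},"required":["targets"]}

```bash
mkdir -p pics; python3 - <<'E'
from workcell import bot, read_camera
import cv2,numpy as np
s=bot.sense();print({k:np.round(v,3).tolist() for k,v in s.items()})
for n in("top","side","wrist"):
    c=read_camera(n);cv2.imwrite(f"pics/{n}0.png",c["image"])
    print(n,{k:np.round(v,4).tolist() for k,v in c.items() if k!="image"})
E
```

```text
{'t': 0.0, 'qpos': [-1.492, 0.264, -0.049, 1.259, 0.0, 1.415], 'qvel': [0.0, -0.001, -0.0, 0.001, 0.0, -0.001], 'joint_efforts': [-0.001, -63.763, 38.457, 0.014, -0.0, -0.0], 'tcp_pos': [0.122, -0.51, 0.239], 'ee_rot': [0.993, 0.117, 0.0, -0.001], 'contact_force': [0.01, -0.135, -0.278], 'ft_torque': [0.036, 0.033, -0.001], 'grasp_force': 0.0, 'width': 1.001}
top {'fx': 479.1914, 'fy': 479.1914, 'cx': 258.6503, 'cy': 191.9561, 'view': [[-0.0115, -0.9999, -0.0046, 0.0186], [0.9891, -0.012, 0.1468, -0.5071], [-0.1468, -0.0029, 0.9892, -1.0978], [0.0, 0.0, 0.0, 1.0]]}
side {'fx': 453.0044, 'fy': 453.0044, 'cx': 251.703, 'cy': 192.2651, 'view': [[0.9988, -0.0443, -0.0207, -0.5132], [0.0426, 0.5787, 0.8144, -0.052], [-0.0241, -0.8143, 0.5799, -0.9904], [0.0, 0.0, 0.0, 1.0]]}
wrist {'fx': 297.3186, 'fy': 297.3186, 'cx': 252.7574, 'cy': 195.8517, 'T_tool_cam': [[0.0003, 0.9556, 0.2947, 0.0745], [1.0, -0.0004, 0.0002, 0.0001], [0.0003, 0.2947, -0.9556, -0.1335], [0.0, 0.0, 0.0, 1.0]]}
```

View pics/top0.png

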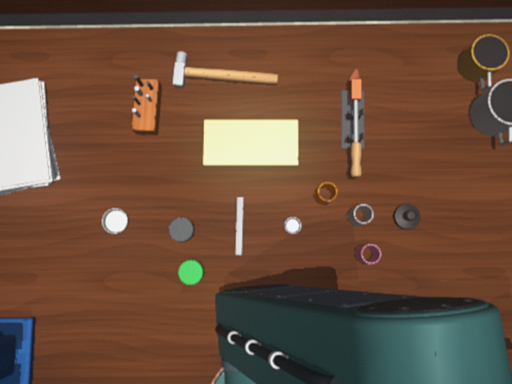

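View pics/side0.png

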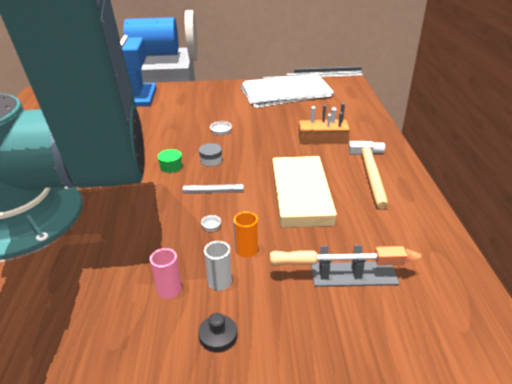

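```bash
cat > h.py <<'E'
from workcell import bot, read_camera
import cv2, numpy as np
from scipy.spatial.transform import Rotation as R
def ray(c,uv,z):
    """pixel -> world point on plane z for a fixed camera"""
    d=np.array([(uv[0]-c["cx"])/c["fx"],-(uv[1]-c["cy"])/c["fy"],-1.])
    V=c["view"];o=-V[:3,:3].T@V[:3,3];d=V[:3,:3].T@d
    return o+d*(z-o[2])/d[2]
def wray(c,s,uv,z):
    """wrist fisheye pixel -> world point on plane z"""
    a,b=uv[0]-c["cx"],uv[1]-c["cy"];r=np.hypot(a,b)+1e-9;t=r/c["fx"]
    d=np.array([np.sin(t)*a/r,-np.sin(t)*b/r,-np.cos(t)])
    T=np.eye(4);T[:3,:3]=R.from_quat(s["ee_rot"]).as_matrix();T[:3,3]=s["tcp_pos"]
    T=T@c["T_tool_cam"];d=T[:3,:3]@d;o=T[:3,3]
    return o+d*(z-o[2])/d[2]
def state():
    s=bot.sense();z=R.from_quat(s["ee_rot"]).as_matrix()
    print("t",round(s["t"],2),"tcp",np.round(s["tcp_pos"],4),"yaw",round(np.degrees(np.arctan2(z[1,0],z[0,0])),2),"w",round(s["width"],3),"g",round(s["grasp_force"],1),"q",np.round(s["qpos"],2))
    return s
def rel(s,p,yaw=None):
    """world target -> move numbers (shift/0.5, turn/2pi about tool z)"""
    M=R.from_quat(s["ee_rot"]).as_matrix();n=M.T@(np.array(p)-s["tcp_pos"])/.5
    if yaw is None: return np.round(n,4)
    G=R.from_euler("z",yaw,degrees=True).as_matrix()@np.diag([1,-1,-1.])
    return np.round(n,4),np.round(R.from_matrix(M.T@G).as_rotvec()/2/np.pi,4)
E
python3 - <<'E'
from h import *
c=read_camera("top");im=c["image"];hsv=cv2.cvtColor(im,cv2.COLOR_BGR2HSV)
for n,p in dict(wood=(60,280),brick=(250,142),bar=(240,226),flux=(181,229),base=(115,221),wt=(406,216),can=(372,214)).items(): print(n,hsv[p[1],p[0]])
def comp(m,p,n,z):
    N,L,S,C=cv2.connectedComponentsWithStats(m.astype(np.uint8))
    i=min(range(1,N),key=lambda i:np.hypot(*(C[i]-p))+ (999 if S[i,4]<30 else 0))
    k=(L==i).astype(np.uint8);ct=max(cv2.findContours(k,0,1)[0],key=cv2.contourArea)
    x,y,w,h,a=S[i];uv=(x+(w-1)/2,y+(h-1)/2)
    P=np.array([ray(c,q[0],z)[:2] for q in ct],np.float32);r=cv2.minAreaRect(P)
    print(n,(x,y,w,h,a),"rect",np.round(r[0],4),np.round(r[1],4),round(r[2],1))
lo=hsv[...,1]<90
comp(lo,(115,221),"base",.014);comp(lo,(292,225),"small",.014);comp(lo,(181,229),"flux",.036)
comp(lo,(240,226),"bar",.012);comp(lo,(406,216),"weight",.016);comp(lo,(361,213),"can",.078)
comp((hsv[...,1]<150)&(hsv[...,2]>150),(250,142),"brick",.032)
big=cv2.resize(im[120:290,80:440],None,fx=2.2,fy=2.2,interpolation=2);cv2.imwrite("pics/crop0.png",big)
E
```

```text
wood [ 11 159 117]
brick [ 31  44 245]
bar [170   3 227]
flux [ 90   4 117]
base [ 60   2 242]
wt [ 5 54 52]
can [150   1 183]
base (np.int32(101), np.int32(207), np.int32(28), np.int32(28), np.int32(581)) rect [0.4458 0.3595] [0.0626 0.0632] 45.7
small (np.int32(284), np.int32(216), np.int32(18), np.int32(19), np.int32(261)) rect [ 0.4298 -0.0674] [0.0407 0.0432] 88.9
flux (np.int32(169), np.int32(217), np.int32(25), np.int32(25), np.int32(502)) rect [0.4219 0.1959] [0.0566 0.0564] 0.5
bar (np.int32(235), np.int32(196), np.int32(9), np.int32(60), np.int32(478)) rect [0.4309 0.0608] [0.0192 0.1416] 89.6
weight (np.int32(394), np.int32(204), np.int32(26), np.int32(25), np.int32(523)) rect [ 0.4481 -0.3405] [0.0603 0.0576] 89.3
can (np.int32(348), np.int32(203), np.int32(26), np.int32(23), np.int32(363)) rect [ 0.4462 -0.2174] [0.0462 0.0595] 25.7
brick (np.int32(202), np.int32(119), np.int32(97), np.int32(47), np.int32(4496)) rect [0.6308 0.0315] [0.2319 0.1143] 89.3
```

View pics/crop0.png

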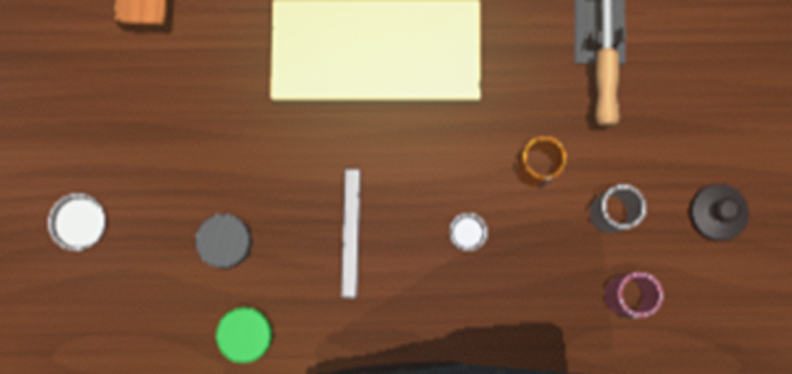

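>>> {"api": "carry_out", "payload": {
  "targets": [
    [[0.69, -0.68, 0.08], [0, 0, -0.2127]],
    [[0.69, -0.68, 0.08], [0, 0, -0.2127]],
    [[0.69, -0.68, 0.08], [0, 0, -0.2127]],
    [[0.69, -0.68, 0.08], [0, 0, -0.2127]],
    [[0.69, -0.68, 0.08], [0, 0, -0.2127]],
    [[0.69, -0.68, 0.08], [0, 0, -0.2127]],
    [[0.69, -0.68, 0.08], [0, 0, -0.2127]],
    [[0.69, -0.68, 0.08], [0, 0, -0.2127]],
    [[0.69, -0.68, 0.08], [0, 0, -0.2127]],
    [[0.69, -0.68, 0.08], [0, 0, -0.2127]],
    [[0.69, -0.68, 0.08], [0, 0, -0.2127]],
    [[0.69, -0.68, 0.08], [0, 0, -0.2127]]
  ],
  "gripper": 1
}}

```text
t: 1.2
tcp_pos: [0.3793, -0.0972, 0.1992]
ee_rot: [0.705, 0.709, 0.0, 0.0]
contact_force: [-0.3, -1.4, 0.4]
width: 1.001
grasp_force: 0.0
```

```bash
python3 - <<'E'
from h import *
s=state();print(rel(s,(.4458,.3595,.10),90))
c=read_camera("top");print("can",ray(c,(363.2,214.1),.078),"orange",ray(c,(80+544/2.2,120+158/2.2),.078),"pink",ray(c,(80+640/2.2,120+295/2.2),.078),"knob",ray(c,(80+726.5/2.2,120+210/2.2),.045))
E
```

```text
t 1.2 tcp [ 0.3793 -0.0972  0.1992] yaw 90.38 w 1.001 g 0.0 q [-0.46  0.05 -0.42  1.09  0.    1.1 ]
(array([0.9125, 0.139 , 0.1986]), array([ 0.0001, -0.    ,  0.0011]))
can [ 0.44761626 -0.22376892  0.078     ] orange [ 0.49963032 -0.14408508  0.078     ] pink [ 0.35758392 -0.23709684  0.078     ] knob [ 0.44639827 -0.34032385  0.045     ]
```

>>> {"api": "carry_out", "payload": {
  "targets": [
    [[0.913, 0.139, 0.2], [0, 0, 0.001]],
    [[0.913, 0.139, 0.2], [0, 0, 0.001]],
    [[0.913, 0.139, 0.2], [0, 0, 0.001]],
    [[0.913, 0.139, 0.2], [0, 0, 0.001]],
    [[0.913, 0.139, 0.2], [0, 0, 0.001]],
    [[0.913, 0.139, 0.2], [0, 0, 0.001]],
    [[0.913, 0.139, 0.2], [0, 0, 0.001]],
    [[0.913, 0.139, 0.2], [0, 0, 0.001]],
    [[0.913, 0.139, 0.2], [0, 0, 0.001]],
    [[0.913, 0.139, 0.2], [0, 0, 0.001]],
    [[0.913, 0.139, 0.2], [0, 0, 0.001]],
    [[0.913, 0.139, 0.2], [0, 0, 0.001]]
  ]
}}

```text
t: 2.25
tcp_pos: [0.4482, 0.3606, 0.0977]
ee_rot: [0.709, 0.706, -0.0, -0.0]
contact_force: [-1.2, -0.5, -1.2]
width: 1.002
grasp_force: 0.0
```

```bash
python3 - <<'E'
from h import *
s=state();c=read_camera("wrist");cv2.imwrite("pics/w1.png",c["image"])
m=(cv2.cvtColor(c["image"],cv2.COLOR_BGR2HSV)[...,1]<70).astype(np.uint8)
N,L,S,C=cv2.connectedComponentsWithStats(m)
for i in range(1,N):
    if S[i,4]>300: print(S[i],np.round(C[i]),wray(c,s,C[i],.007))
E
```

```text
t 2.25 tcp [0.4482 0.3606 0.0977] yaw 89.75 w 1.002 g 0.0 q [ 0.54  0.43 -0.2   0.95  0.    2.11]
[ 369    0  143   34 3974] [440.  14.] [0.60866818 0.52967529 0.007     ]
[ 209  165   80   75 4671] [249. 202.] [0.44425738 0.36147903 0.007     ]
[    0   246   502   138 32388] [248. 339.] [0.44183092 0.2133538  0.007     ]
```

View pics/w1.png

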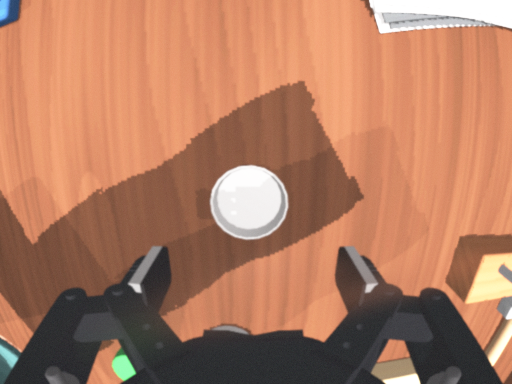

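>>> {"api": "carry_out", "payload": {
  "targets": [
    [[0, -0.006, 0.1], [0, 0, 0]],
    [[0, -0.006, 0.15], [0, 0, 0]],
    [[0, -0.006, 0.175], [0, 0, 0]],
    [[0, -0.006, 0.175], [0, 0, 0]],
    [[0, -0.006, 0.175], [0, 0, 0]]
  ]
}}

```text
t: 2.72
tcp_pos: [0.4451, 0.356, 0.0118]
ee_rot: [0.71, 0.705, -0.001, -0.0]
contact_force: [-0.0, -0.1, 0.1]
width: 0.998
grasp_force: 0.0
```

>>> {"api": "carry_out", "payload": {
  "targets": [
    [[0, 0, 0], [0, 0, 0]],
    [[0, 0, 0], [0, 0, 0]],
    [[0, 0, 0], [0, 0, 0]],
    [[0, 0, 0], [0, 0, 0]],
    [[0, 0, 0], [0, 0, 0]],
    [[0, 0, 0], [0, 0, 0]],
    [[0, 0, 0], [0, 0, 0]],
    [[0, 0, 0], [0, 0, 0]]
  ],
  "gripper": -1
}}

```text
t: 3.38
tcp_pos: [0.4462, 0.3568, 0.0144]
ee_rot: [0.71, 0.705, 0.002, 0.001]
contact_force: [-4.8, -4.4, 25.4]
width: 0.659
grasp_force: 58.4
```

>>> {"api": "carry_out", "payload": {
  "targets": [
    [[0, 0, -0.05], [0, 0, 0]],
    [[0, 0, -0.1], [0, 0, 0]],
    [[0, 0, -0.16], [0, 0, 0]],
    [[0, 0, -0.16], [0, 0, 0]]
  ]
}}

```text
t: 3.72
tcp_pos: [0.4475, 0.3578, 0.0977]
ee_rot: [0.71, 0.705, 0.004, 0.001]
contact_force: [0.9, 0.4, 1.4]
width: 0.648
grasp_force: 63.4
```

```bash
python3 - <<'E'
from h import *
s=state();print(rel(s,(.631,.0315,.12),90));c=read_camera("wrist");a=read_camera("side")
cv2.imwrite("pics/w2.png",np.hstack([cv2.resize(c["image"][120:384,80:440],(480,352)),cv2.resize(a["image"][60:236,130:290],(320,352))]))
E
```

```text
t 3.72 tcp [0.4475 0.3578 0.0977] yaw 89.61 w 0.648 g 63.4 q [ 0.53  0.42 -0.21  0.93  0.    2.11]
(array([-0.6498,  0.3717, -0.0447]), array([ 0.0011, -0.0007, -0.0011]))
```

View pics/w2.png

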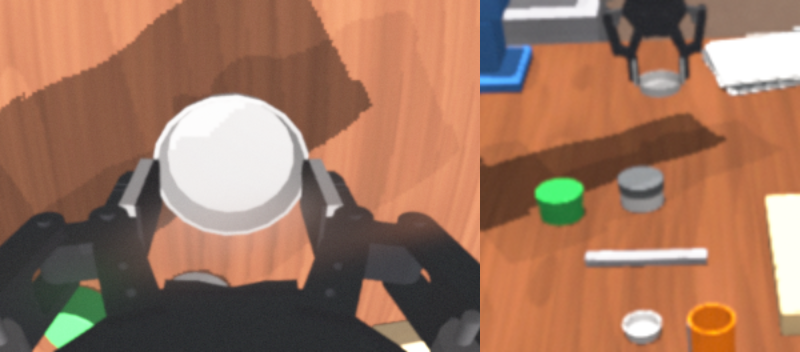

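>>> {"api": "carry_out", "payload": {
  "targets": [
    [[-0.656, 0.372, -0.045], [0.001, -0.0007, -0.001]],
    [[-0.656, 0.372, -0.045], [0.001, -0.0007, -0.001]],
    [[-0.656, 0.372, -0.045], [0.001, -0.0007, -0.001]],
    [[-0.656, 0.372, -0.045], [0.001, -0.0007, -0.001]],
    [[-0.656, 0.372, -0.045], [0.001, -0.0007, -0.001]],
    [[-0.656, 0.372, -0.045], [0.001, -0.0007, -0.001]],
    [[-0.656, 0.372, -0.045], [0.001, -0.0007, -0.001]],
    [[-0.656, 0.372, -0.045], [0.001, -0.0007, -0.001]],
    [[-0.656, 0.372, -0.045], [0.001, -0.0007, -0.001]],
    [[-0.656, 0.372, -0.045], [0.001, -0.0007, -0.001]],
    [[-0.656, 0.372, 0.03], [0.001, -0.0007, -0.001]],
    [[-0.656, 0.372, 0.03], [0.001, -0.0007, -0.001]]
  ]
}}

```text
t: 4.82
tcp_pos: [0.6264, 0.0265, 0.0713]
ee_rot: [0.708, 0.706, -0.006, -0.003]
contact_force: [-1.6, 1.3, -1.1]
width: 0.649
grasp_force: 63.8
```

```bash
python3 - <<'E'
from h import *
s=state();print(rel(s,(.631,.0285,.048),90))
E
```

```text
t 4.82 tcp [0.6264 0.0265 0.0713] yaw 89.88 w 0.649 g 63.8 q [-0.09  0.53 -0.08  0.97 -0.    1.49]
(array([0.0042, 0.0098, 0.0466]), array([-0.0021,  0.0006, -0.0003]))
```

>>> {"api": "carry_out", "payload": {
  "targets": [
    [[0, 0, 0], [0, 0, 0]],
    [[0, 0, 0], [0, 0, 0]],
    [[0, 0, 0], [0, 0, 0]]
  ]
}}

```text
t: 5.07
tcp_pos: [0.6293, 0.0277, 0.0781]
ee_rot: [0.707, 0.707, -0.003, -0.0]
contact_force: [-0.4, -0.4, -0.5]
width: 0.657
grasp_force: 63.8
```

```bash
python3 - <<'E'
from h import *
s=state();print(rel(s,(.631,.0285,.048),90))
E
```

```text
t 5.07 tcp [0.6293 0.0277 0.0781] yaw 90.01 w 0.657 g 63.8 q [-0.08  0.53 -0.07  0.98 -0.    1.49]
(array([0.0019, 0.0036, 0.0601]), array([-0.0008,  0.0007,  0.    ]))
```

>>> {"api": "carry_out", "payload": {
  "targets": [
    [[0, 0, 0.04], [0, 0, 0]],
    [[0, 0, 0.062], [0, 0, 0]],
    [[0, 0, 0.062], [0, 0, 0]],
    [[0, 0, 0.062], [0, 0, 0]],
    [[0, 0, 0.062], [0, 0, 0]],
    [[0, 0, 0.062], [0, 0, 0]]
  ]
}}

```text
t: 5.57
tcp_pos: [0.6293, 0.0271, 0.0469]
ee_rot: [0.707, 0.707, -0.003, -0.0]
contact_force: [-0.1, 0.1, -0.3]
width: 0.65
grasp_force: 86.3
```

>>> {"api": "carry_out", "payload": {
  "targets": [
    [[0, 0, 0.004], [0, 0, 0]],
    [[0, 0, 0.004], [0, 0, 0]],
    [[0, 0, 0.004], [0, 0, 0]]
  ]
}}

```text
t: 5.82
tcp_pos: [0.6291, 0.0271, 0.0442]
ee_rot: [0.707, 0.707, -0.003, -0.0]
contact_force: [0.7, 0.3, 2.6]
width: 0.652
grasp_force: 86.5
```

>>> {"api": "carry_out", "payload": {
  "targets": [
    [[0, 0, 0], [0, 0, 0]],
    [[0, 0, 0], [0, 0, 0]],
    [[0, 0, 0], [0, 0, 0]],
    [[0, 0, 0], [0, 0, 0]],
    [[0, 0, -0.05], [0, 0, 0]],
    [[0, 0, -0.12], [0, 0, 0]],
    [[0, 0, -0.2], [0, 0, 0]],
    [[0, 0, -0.2], [0, 0, 0]]
  ],
  "gripper": 1
}}

```text
t: 6.48
tcp_pos: [0.6319, 0.0273, 0.1508]
ee_rot: [0.707, 0.707, -0.001, 0.003]
contact_force: [0.8, -0.4, 0.7]
width: 1.006
grasp_force: 0.0
```

```bash
python3 - <<'E'
from h import *
s=state();print(rel(s,(.4476,-.2238,.14),90));c=read_camera("wrist");a=read_camera("side")
cv2.imwrite("pics/w3.png",np.hstack([cv2.resize(c["image"],(480,360)),cv2.resize(a["image"][110:290,130:290],(320,360))]))
m=(cv2.cvtColor(c["image"],cv2.COLOR_BGR2HSV)[...,1]<25).astype(np.uint8)
N,L,S,C=cv2.connectedComponentsWithStats(m)
for i in range(1,N):
    if S[i,4]>1000: b=S[i];print(b,wray(c,s,(b[0]+b[2]/2-.5,b[1]+b[3]/2-.5),.046))
E
```

```text
t 6.48 tcp [0.6319 0.0273 0.1508] yaw 89.97 w 1.006 g 0.0 q [-0.08  0.48  0.05  1.14 -0.    1.49]
(array([-0.5023, -0.3685,  0.0233]), array([ 0.0004,  0.0008, -0.0001]))
[ 398    0   77   42 1766] [0.79713911 0.19424655 0.046     ]
[  21    3   58   55 2339] [0.44284734 0.18998235 0.046     ]
[  20  147  103   17 1504] [0.46415031 0.06798476 0.046     ]
[ 215  158   70   67 3679] [0.62882146 0.03260922 0.046     ]
```

View pics/w3.png

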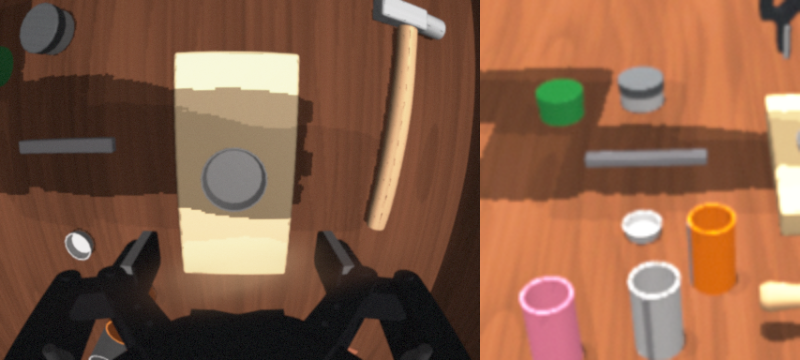

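>>> {"api": "carry_out", "payload": {
  "targets": [
    [[-0.502, -0.369, 0.023], [0.0004, 0.0008, 0]],
    [[-0.502, -0.369, 0.023], [0.0004, 0.0008, 0]],
    [[-0.502, -0.369, 0.023], [0.0004, 0.0008, 0]],
    [[-0.502, -0.369, 0.023], [0.0004, 0.0008, 0]],
    [[-0.502, -0.369, 0.023], [0.0004, 0.0008, 0]],
    [[-0.502, -0.369, 0.023], [0.0004, 0.0008, 0]],
    [[-0.502, -0.369, 0.023], [0.0004, 0.0008, 0]],
    [[-0.502, -0.369, 0.023], [0.0004, 0.0008, 0]],
    [[-0.502, -0.369, 0.023], [0.0004, 0.0008, 0]],
    [[-0.502, -0.369, 0.023], [0.0004, 0.0008, 0]],
    [[-0.502, -0.369, 0.023], [0.0004, 0.0008, 0]],
    [[-0.502, -0.369, 0.023], [0.0004, 0.0008, 0]]
  ]
}}

```text
t: 7.58
tcp_pos: [0.445, -0.2226, 0.1341]
ee_rot: [0.707, 0.707, -0.003, -0.004]
contact_force: [-0.1, 0.3, 0.9]
width: 1.004
grasp_force: 0.0
```

```bash
python3 - <<'E'
from h import *
s=state();c=read_camera("wrist");cv2.imwrite("pics/w4.png",c["image"])
m=(cv2.cvtColor(c["image"],cv2.COLOR_BGR2HSV)[...,1]<60).astype(np.uint8)
N,L,S,C=cv2.connectedComponentsWithStats(m)
for i in range(1,N):
    if S[i,4]>300: b=S[i];print(b,wray(c,s,(b[0]+b[2]/2-.5,b[1]+b[3]/2-.5),.078))
E
```

```text
t 7.58 tcp [ 0.445  -0.2226  0.1341] yaw 90.03 w 1.004 g 0.0 q [-0.63  0.28 -0.32  0.98 -0.    0.95]
[ 212    0   48   38 1506] [ 0.43282147 -0.08918004  0.078     ]
[ 402    0   93   64 4604] [ 0.58569172 -0.08036182  0.078     ]
[ 375  160  137   62 4639] [ 0.5895129  -0.20110961  0.078     ]
[ 227  166   64   81 3566] [ 0.44766897 -0.2130762   0.078     ]
[    5   246   505   138 29448] [ 0.44731414 -0.30643756  0.078     ]
[342 246  37  48 638] [ 0.52679149 -0.2652155   0.078     ]
[ 228  277   56   49 1701] [ 0.44601995 -0.29232526  0.078     ]
```

View pics/w4.png

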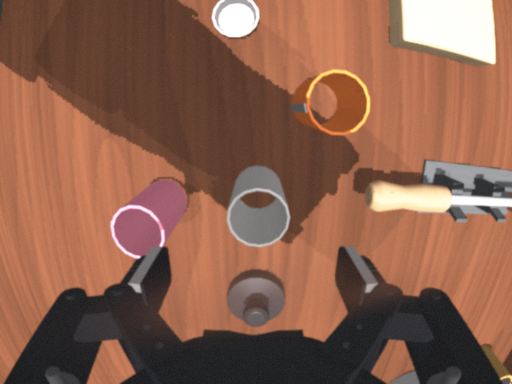

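```bash
python3 - <<'E'
from h import *
s=state();c=read_camera("wrist")
p=wray(c,s,(258.5,217),.078);print(p,wray(c,s,(258.5,188),.078),wray(c,s,(258.5,247),.078),wray(c,s,(228,217),.078),wray(c,s,(289.5,217),.078))
print("wt",wray(c,s,(256.5,316),.045),"pink",wray(c,s,(138,230),.078),rel(s,(.4476,p[1],.052),90))
E
```

```text
t 7.63 tcp [ 0.4451 -0.2226  0.1342] yaw 90.05 w 1.001 g 0.0 q [-0.63  0.28 -0.32  0.98 -0.    0.94]
[ 0.4478027  -0.22105898  0.078     ] [ 0.44765613 -0.20049663  0.078     ] [ 0.4479939  -0.24404111  0.078     ] [ 0.42689878 -0.22118971  0.078     ] [ 0.46909719 -0.22103784  0.078     ]
wt [ 0.44729111 -0.33606883  0.045     ] pink [ 0.35938162 -0.23258874  0.078     ] (array([0.0029, 0.0066, 0.1643]), array([-0.0015, -0.0002,  0.0001]))
```

>>> {"api": "carry_out", "payload": {
  "targets": [
    [[0, 0.004, 0.05], [0, 0, 0]],
    [[0, 0.004, 0.11], [0, 0, 0]],
    [[0, 0.004, 0.17], [0, 0, 0]],
    [[0, 0.004, 0.17], [0, 0, 0]],
    [[0, 0.004, 0.17], [0, 0, 0]],
    [[0, 0.004, 0.17], [0, 0, 0]]
  ]
}}

```text
t: 8.18
tcp_pos: [0.4466, -0.2235, 0.0508]
ee_rot: [0.707, 0.707, -0.003, -0.003]
contact_force: [0.3, -0.2, 0.6]
width: 0.997
grasp_force: 0.0
```

>>> {"api": "carry_out", "payload": {
  "targets": [
    [[0, 0, 0], [0, 0, 0]],
    [[0, 0, 0], [0, 0, 0]],
    [[0, 0, 0], [0, 0, 0]],
    [[0, 0, 0], [0, 0, 0]],
    [[0, 0, 0], [0, 0, 0]],
    [[0, 0, 0], [0, 0, 0]],
    [[0, 0, 0], [0, 0, 0]],
    [[0, 0, 0], [0, 0, 0]],
    [[0, 0, 0], [0, 0, 0]],
    [[0, 0, 0], [0, 0, 0]]
  ],
  "gripper": -1
}}

```text
t: 9.02
tcp_pos: [0.4464, -0.2238, 0.0504]
ee_rot: [0.707, 0.707, -0.003, -0.003]
contact_force: [-0.9, 0.9, 9.8]
width: 0.494
grasp_force: 59.2
```

```bash
python3 - <<'E'
from h import *
s=state();c=read_camera("wrist");cv2.imwrite("pics/w5.png",c["image"])
print(rel(s,(.629,.0325,.17),90))
E
```

```text
t 9.02 tcp [ 0.4464 -0.2238  0.0504] yaw 89.96 w 0.494 g 59.2 q [-0.63  0.36 -0.46  0.76 -0.    0.95]
(array([ 0.5127,  0.363 , -0.2421]), array([-0.0012,  0.    , -0.0001]))
```

>>> {"api": "carry_out", "payload": {
  "targets": [
    [[0, 0, -0.06], [0, 0, 0]],
    [[0, 0, -0.14], [0, 0, 0]],
    [[0, 0, -0.22], [0, 0, 0]],
    [[0, 0, -0.242], [0, 0, 0]],
    [[0.511, 0.363, -0.242], [-0.0012, 0, 0]],
    [[0.511, 0.363, -0.242], [-0.0012, 0, 0]],
    [[0.511, 0.363, -0.242], [-0.0012, 0, 0]],
    [[0.511, 0.363, -0.242], [-0.0012, 0, 0]],
    [[0.511, 0.363, -0.242], [-0.0012, 0, 0]],
    [[0.511, 0.363, -0.242], [-0.0012, 0, 0]],
    [[0.511, 0.363, -0.242], [-0.0012, 0, 0]],
    [[0.511, 0.363, -0.242], [-0.0012, 0, 0]]
  ]
}}

```text
t: 10.07
tcp_pos: [0.6303, 0.0355, 0.169]
ee_rot: [0.707, 0.708, 0.0, -0.001]
contact_force: [-0.4, 0.1, -0.8]
width: 0.492
grasp_force: 61.3
```

>>> {"api": "carry_out", "payload": {
  "targets": [
    [[0, 0, 0], [0, 0, 0]],
    [[0, 0, 0], [0, 0, 0]],
    [[0, 0, 0], [0, 0, 0]],
    [[0, 0, 0], [0, 0, 0]],
    [[0, 0, 0], [0, 0, 0]]
  ]
}}

```text
t: 10.48
tcp_pos: [0.6282, 0.0309, 0.1694]
ee_rot: [0.708, 0.706, -0.0, -0.001]
contact_force: [-0.7, -0.2, -1.3]
width: 0.487
grasp_force: 61.3
```

```bash
python3 - <<'E'
from h import *
s=state();c=read_camera("wrist");a=read_camera("side")
cv2.imwrite("pics/w5.png",np.hstack([cv2.resize(c["image"],(480,360)),cv2.resize(a["image"][60:240,230:390],(320,360))]))
print(rel(s,(.629,.032,.11),90))
E
```

```text
t 10.48 tcp [0.6282 0.0309 0.1694] yaw 89.89 w 0.487 g 61.3 q [-0.08  0.47  0.08  1.19  0.    1.49]
(array([0.0021, 0.0016, 0.1188]), array([-0.0002, -0.0001, -0.0003]))
```

View pics/w5.png

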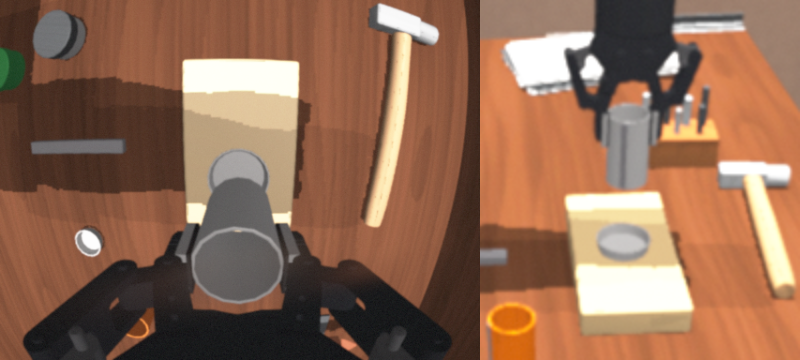

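```bash
python3 - <<'E'
from h import *
s=state();c=read_camera("wrist");z=s["tcp_pos"][2]+.0276
for q in((252.8,281),(252.8,241),(252.8,321),(204.8,281),(300.8,281)):print(wray(c,s,q,z))
E
```

```text
t 10.58 tcp [0.6284 0.0311 0.1694] yaw 89.9 w 0.493 g 61.3 q [-0.08  0.47  0.08  1.19  0.    1.49]
[0.62772811 0.03600628 0.19695869]
[0.62775297 0.05493155 0.19695869]
[0.62769859 0.01335371 0.19695869]
[0.60729449 0.03564849 0.19695869]
[0.64815643 0.03560942 0.19695869]
```

>>> {"api": "carry_out", "payload": {
  "targets": [
    [[-0.002, 0.002, 0.06], [0, 0, 0]],
    [[-0.002, 0.002, 0.1], [0, 0, 0]],
    [[-0.002, 0.002, 0.12], [0, 0, 0]],
    [[-0.002, 0.002, 0.135], [0, 0, 0]],
    [[-0.002, 0.002, 0.15], [0, 0, 0]],
    [[-0.002, 0.002, 0.16], [0, 0, 0]],
    [[-0.002, 0.002, 0.164], [0, 0, 0]],
    [[-0.002, 0.002, 0.164], [0, 0, 0]],
    [[-0.002, 0.002, 0.164], [0, 0, 0]]
  ]
}}

```text
t: 11.38
tcp_pos: [0.6298, 0.0309, 0.0876]
ee_rot: [0.707, 0.707, 0.0, -0.0]
contact_force: [0.5, -0.2, -0.7]
width: 0.494
grasp_force: 61.4
```

>>> {"api": "carry_out", "payload": {
  "targets": [
    [[0, 0, 0.005], [0, 0, 0]],
    [[0, 0, 0.005], [0, 0, 0]],
    [[0, 0, 0.005], [0, 0, 0]],
    [[0, 0, 0.005], [0, 0, 0]]
  ]
}}

```text
t: 11.72
tcp_pos: [0.6296, 0.031, 0.0847]
ee_rot: [0.707, 0.707, -0.0, -0.001]
contact_force: [1.0, 0.0, 0.1]
width: 0.49
grasp_force: 61.5
```

>>> {"api": "carry_out", "payload": {
  "targets": [
    [[0, 0, 0], [0, 0, 0]],
    [[0, 0, 0], [0, 0, 0]],
    [[0, 0, 0], [0, 0, 0]],
    [[0, 0, 0], [0, 0, 0]],
    [[0, 0, 0], [0, 0, 0]],
    [[0, 0, -0.05], [0, 0, 0]],
    [[0, 0, -0.12], [0, 0, 0]],
    [[0, 0, -0.2], [0, 0, 0]],
    [[0, 0, -0.22], [0, 0, 0]],
    [[0, 0, -0.22], [0, 0, 0]],
    [[0, 0, -0.22], [0, 0, 0]]
  ],
  "gripper": 1
}}

```text
t: 12.63
tcp_pos: [0.63, 0.0309, 0.1949]
ee_rot: [0.707, 0.707, 0.0, -0.0]
contact_force: [-0.5, 0.3, -0.1]
width: 1.002
grasp_force: 0.0
```

```bash
python3 - <<'E'
from h import *
s=state();c=read_camera("wrist");a=read_camera("side")
cv2.imwrite("pics/w6.png",np.hstack([cv2.resize(c["image"][100:384,120:404],(400,400)),cv2.resize(a["image"][110:250,230:370],(400,400))]))
print(rel(s,(.447,-.338,.13),90))
E
```

```text
t 12.63 tcp [0.63   0.0309 0.1949] yaw 89.97 w 1.002 g 0.0 q [-0.08  0.46  0.14  1.25  0.    1.49]
(array([-0.738 , -0.3656,  0.1294]), array([-0.    , -0.0001, -0.0001]))
```

View pics/w6.png

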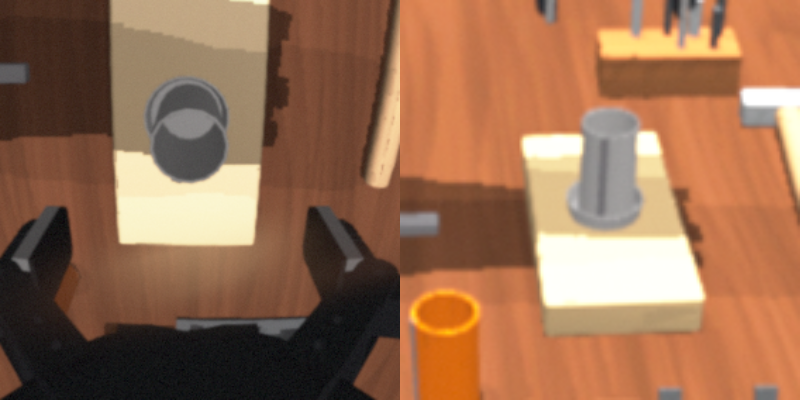

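>>> {"api": "carry_out", "payload": {
  "targets": [
    [[-0.739, -0.366, 0.129], [0, 0, 0]],
    [[-0.739, -0.366, 0.129], [0, 0, 0]],
    [[-0.739, -0.366, 0.129], [0, 0, 0]],
    [[-0.739, -0.366, 0.129], [0, 0, 0]],
    [[-0.739, -0.366, 0.129], [0, 0, 0]],
    [[-0.739, -0.366, 0.129], [0, 0, 0]],
    [[-0.739, -0.366, 0.129], [0, 0, 0]],
    [[-0.739, -0.366, 0.129], [0, 0, 0]],
    [[-0.739, -0.366, 0.129], [0, 0, 0]],
    [[-0.739, -0.366, 0.129], [0, 0, 0]],
    [[-0.739, -0.366, 0.129], [0, 0, 0]],
    [[-0.739, -0.366, 0.129], [0, 0, 0]]
  ]
}}

```text
t: 13.73
tcp_pos: [0.4447, -0.3396, 0.1285]
ee_rot: [0.709, 0.706, -0.0, -0.002]
contact_force: [0.6, -0.1, 0.7]
width: 0.999
grasp_force: 0.0
```

>>> {"api": "carry_out", "payload": {
  "targets": [
    [[0, 0, 0], [0, 0, 0]],
    [[0, 0, 0], [0, 0, 0]],
    [[0, 0, 0], [0, 0, 0]],
    [[0, 0, 0], [0, 0, 0]]
  ]
}}

```text
t: 14.07
tcp_pos: [0.4469, -0.3375, 0.1302]
ee_rot: [0.707, 0.707, -0.0, -0.001]
contact_force: [-0.1, 0.3, 0.2]
width: 0.998
grasp_force: 0.0
```

```bash
python3 - <<'E'
from h import *
s=state();c=read_camera("wrist");im=c["image"]
g=cv2.cvtColor(im,cv2.COLOR_BGR2GRAY);m=(g<85).astype(np.uint8);m[250:]=0
m=cv2.morphologyEx(m,cv2.MORPH_OPEN,np.ones((3,3)))
hs=cv2.cvtColor(im,cv2.COLOR_BGR2HSV)
m&=(hs[...,1]<110).astype(np.uint8)
N,L,S,C=cv2.connectedComponentsWithStats(m)
for i in range(1,N):
    if S[i,4]>300: b=S[i];print(b,C[i],wray(c,s,(b[0]+b[2]/2-.5,b[1]+b[3]/2-.5),.016))
cv2.imwrite("pics/w7.png",im)
print(rel(s,(.447,-.3385,.040),90))
E
```

```text
t 14.07 tcp [ 0.4469 -0.3375  0.1302] yaw 90.06 w 0.998 g 0.0 q [-0.79  0.38 -0.18  1.01 -0.    0.78]
[ 219  186   61   39 1196] [245.26672241 204.88294314] [ 0.44285001 -0.34719182  0.016     ]
(array([-0.0021,  0.0003,  0.1803]), array([-0.0002, -0.0001,  0.0002]))
```

View pics/w7.png

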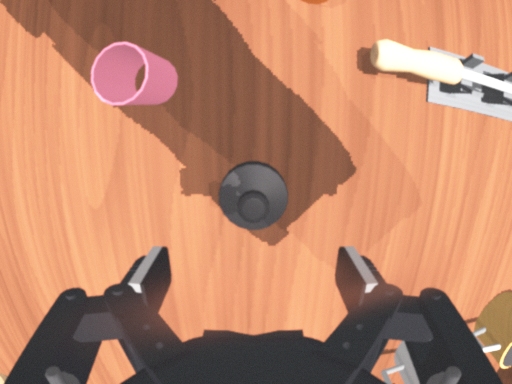

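```bash
python3 - <<'E'
from h import *
s=state();c=read_camera("wrist")
print(wray(c,s,(253,195.5),.016),wray(c,s,(253,206),.045))
E
```

```text
t 14.12 tcp [ 0.4469 -0.3377  0.1302] yaw 90.05 w 0.997 g 0.0 q [-0.79  0.38 -0.18  1.01 -0.    0.78]
[ 0.44632173 -0.33861083  0.016     ] [ 0.44631972 -0.33826491  0.045     ]
```

>>> {"api": "carry_out", "payload": {
  "targets": [
    [[-0.002, -0.001, 0.07], [0, 0, 0]],
    [[-0.002, -0.001, 0.14], [0, 0, 0]],
    [[-0.002, -0.001, 0.18], [0, 0, 0]],
    [[-0.002, -0.001, 0.18], [0, 0, 0]],
    [[-0.002, -0.001, 0.18], [0, 0, 0]],
    [[-0.002, -0.001, 0.18], [0, 0, 0]]
  ]
}}

```text
t: 14.67
tcp_pos: [0.4465, -0.3398, 0.0415]
ee_rot: [0.707, 0.707, -0.0, 0.0]
contact_force: [0.3, 0.0, 0.6]
width: 0.998
grasp_force: 0.0
```

>>> {"api": "carry_out", "payload": {
  "targets": [
    [[0, 0, 0], [0, 0, 0]],
    [[0, 0, 0], [0, 0, 0]],
    [[0, 0, 0], [0, 0, 0]],
    [[0, 0, 0], [0, 0, 0]],
    [[0, 0, 0], [0, 0, 0]],
    [[0, 0, 0], [0, 0, 0]],
    [[0, 0, 0], [0, 0, 0]],
    [[0, 0, 0], [0, 0, 0]],
    [[0, 0, 0], [0, 0, 0]],
    [[0, 0, 0], [0, 0, 0]],
    [[0, 0, 0], [0, 0, 0]],
    [[0, 0, 0], [0, 0, 0]]
  ],
  "gripper": -1
}}

```text
t: 15.67
tcp_pos: [0.4462, -0.3396, 0.0409]
ee_rot: [0.707, 0.707, -0.0, -0.0]
contact_force: [-0.7, 2.0, 10.3]
width: 0.269
grasp_force: 58.4
```

```bash
python3 - <<'E'
from h import *
s=state();c=read_camera("wrist")
s2=dict(s,tcp_pos=np.array([.63,.0309,.1949]),ee_rot=np.array([.7071,.7071,0,0]))
w=cv2.imread("pics/w6.png")
for q in((189,145),(189,110),(189,181),(152,145),(227,145)): print(wray(c,s2,(120+q[0]*.71,100+q[1]*.71),.112))
print(rel(s,(.63,.0315,.23),90))
E
```

```text
t 15.67 tcp [ 0.4462 -0.3396  0.0409] yaw 89.97 w 0.269 g 58.4 q [-0.8   0.46 -0.32  0.79 -0.    0.78]
[0.63042972 0.03354123 0.112     ]
[0.63039709 0.05314859 0.112     ]
[0.63047077 0.01218902 0.112     ]
[0.61022812 0.03352452 0.112     ]
[0.65119997 0.03352718 0.112     ]
(array([ 0.7425,  0.3672, -0.3783]), array([-0.    , -0.    , -0.0001]))
```

>>> {"api": "carry_out", "payload": {
  "targets": [
    [[0, 0, -0.07], [0, 0, 0]],
    [[0, 0, -0.15], [0, 0, 0]],
    [[0, 0, -0.22], [0, 0, 0]],
    [[0.744, 0.368, -0.378], [0, 0, 0]],
    [[0.744, 0.368, -0.378], [0, 0, 0]],
    [[0.744, 0.368, -0.378], [0, 0, 0]],
    [[0.744, 0.368, -0.378], [0, 0, 0]],
    [[0.744, 0.368, -0.378], [0, 0, 0]],
    [[0.744, 0.368, -0.378], [0, 0, 0]],
    [[0.744, 0.368, -0.378], [0, 0, 0]],
    [[0.744, 0.368, -0.378], [0, 0, 0]],
    [[0.744, 0.368, -0.378], [0, 0, 0]]
  ]
}}

```text
t: 16.72
tcp_pos: [0.6096, -0.0073, 0.2201]
ee_rot: [0.707, 0.707, -0.001, -0.001]
contact_force: [1.3, -1.3, -5.3]
width: 0.258
grasp_force: 61.5
```

```bash
python3 - <<'E'
from h import *
s=state();print(rel(s,(.6304,.0322,.22),90))
E
```

```text
t 16.72 tcp [ 0.6096 -0.0073  0.2201] yaw 89.97 w 0.258 g 61.5 q [-0.15  0.42  0.14  1.29  0.    1.43]
(array([0.079 , 0.0416, 0.0003]), array([-0.0004, -0.0001, -0.0001]))
```

>>> {"api": "carry_out", "payload": {
  "targets": [
    [[0.05, 0.026, 0], [0, 0, 0]],
    [[0.05, 0.026, 0], [0, 0, 0]],
    [[0.05, 0.026, 0], [0, 0, 0]],
    [[0.05, 0.026, 0], [0, 0, 0]],
    [[0.05, 0.026, 0], [0, 0, 0]],
    [[0.05, 0.026, 0], [0, 0, 0]],
    [[0.05, 0.026, 0], [0, 0, 0]]
  ]
}}

```text
t: 17.3
tcp_pos: [0.6222, 0.0147, 0.2202]
ee_rot: [0.708, 0.706, -0.0, -0.001]
contact_force: [0.1, -0.5, -5.5]
width: 0.263
grasp_force: 61.5
```

```bash
python3 - <<'E'
from h import *
s=state();print(rel(s,(.6304,.0322,.156),90))
a=read_camera("side");c=read_camera("wrist")
cv2.imwrite("pics/w8.png",np.hstack([cv2.resize(c["image"][100:384,120:404],(400,400)),cv2.resize(a["image"][40:240,210:410],(400,400))]))
E
```

```text
t 17.3 tcp [0.6222 0.0147 0.2202] yaw 89.9 w 0.263 g 61.5 q [-0.11  0.44  0.17  1.31  0.    1.47]
(array([0.0349, 0.0164, 0.1285]), array([-0.0002, -0.0001, -0.0003]))
```

View pics/w8.png

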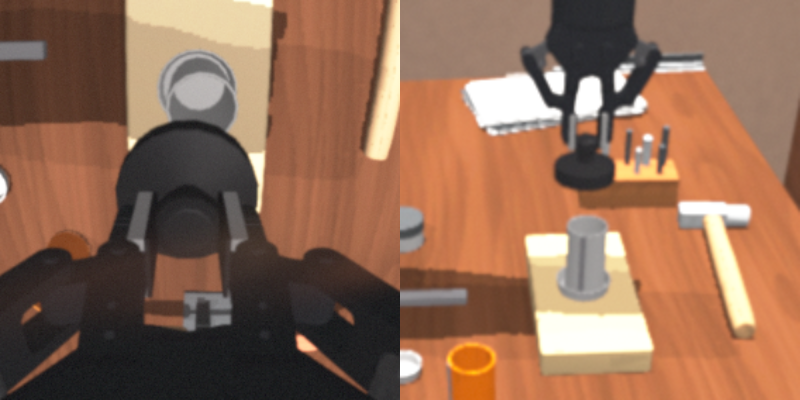

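```bash
python3 - <<'E'
from h import *
s=state();c=read_camera("wrist");z=s["tcp_pos"][2]-.0249
for q in((187,122),(117,190),(257,190),(188,214)): print(wray(c,s,(120+q[0]*.71,100+q[1]*.71),z if q[1]<200 else s["tcp_pos"][2]+.004))
E
```

```text
t 17.4 tcp [0.6224 0.015  0.2203] yaw 89.92 w 0.264 g 61.5 q [-0.11  0.44  0.17  1.31  0.    1.47]
[0.62169912 0.04654133 0.19540282]
[0.59232737 0.01711629 0.19540282]
[0.6509941  0.01706917 0.19540282]
[0.62204023 0.021345   0.22430282]
```

>>> {"api": "carry_out", "payload": {
  "targets": [
    [[0.0345, 0.016, 0], [0, 0, 0]],
    [[0.0345, 0.016, 0.02], [0, 0, 0]],
    [[0.0345, 0.016, 0.05], [0, 0, 0]],
    [[0.0345, 0.016, 0.08], [0, 0, 0]],
    [[0.0345, 0.016, 0.1], [0, 0, 0]],
    [[0.0345, 0.016, 0.115], [0, 0, 0]],
    [[0.0345, 0.016, 0.124], [0, 0, 0]],
    [[0.0345, 0.016, 0.126], [0, 0, 0]],
    [[0.0345, 0.016, 0.126], [0, 0, 0]],
    [[0.0345, 0.016, 0.126], [0, 0, 0]],
    [[0.0345, 0.016, 0.126], [0, 0, 0]]
  ]
}}

```text
t: 18.37
tcp_pos: [0.6308, 0.0328, 0.1579]
ee_rot: [0.707, 0.707, 0.0, -0.0]
contact_force: [0.4, 0.2, -6.8]
width: 0.267
grasp_force: 61.5
```

>>> {"api": "carry_out", "payload": {
  "targets": [
    [[-0.001, 0, 0.004], [0, 0, 0]],
    [[-0.001, 0, 0.006], [0, 0, 0]],
    [[-0.001, 0, 0.007], [0, 0, 0]],
    [[-0.001, 0, 0.007], [0, 0, 0]],
    [[-0.001, 0, 0.007], [0, 0, 0]]
  ]
}}

```text
t: 18.78
tcp_pos: [0.6304, 0.0324, 0.1537]
ee_rot: [0.707, 0.707, -0.0, -0.001]
contact_force: [0.3, -1.0, -5.2]
width: 0.258
grasp_force: 61.5
```

>>> {"api": "carry_out", "payload": {
  "targets": [
    [[0, 0, 0.001], [0, 0, 0]],
    [[0, 0, 0.002], [0, 0, 0]],
    [[0, 0, 0.002], [0, 0, 0]],
    [[0, 0, 0.002], [0, 0, 0]]
  ]
}}

```text
t: 19.12
tcp_pos: [0.6307, 0.0323, 0.1531]
ee_rot: [0.707, 0.707, 0.0, -0.0]
contact_force: [0.2, -0.3, -1.2]
width: 0.262
grasp_force: 62.0
```

>>> {"api": "carry_out", "payload": {
  "targets": [
    [[0, 0, 0], [0, 0, 0]],
    [[0, 0, 0], [0, 0, 0]],
    [[0, 0, 0], [0, 0, 0]],
    [[0, 0, 0], [0, 0, 0]],
    [[0, 0, 0], [0, 0, 0]],
    [[0, 0, 0], [0, 0, 0]],
    [[0, 0, -0.04], [0, 0, 0]],
    [[0, 0, -0.1], [0, 0, 0]],
    [[0, 0, -0.16], [0, 0, 0]],
    [[0, 0, -0.16], [0, 0, 0]],
    [[0, 0, -0.16], [0, 0, 0]]
  ],
  "gripper": 1
}}

```text
t: 20.03
tcp_pos: [0.6313, 0.0323, 0.2341]
ee_rot: [0.707, 0.707, 0.001, 0.0]
contact_force: [-0.0, 0.9, -0.3]
width: 0.999
grasp_force: 0.0
```

```bash
python3 - <<'E'
from h import *
s=state();a=read_camera("side");c=read_camera("wrist");t=read_camera("top")
cv2.imwrite("pics/w9.png",np.hstack([cv2.resize(c["image"][100:384,120:404],(400,400)),cv2.resize(a["image"][100:240,230:370],(400,400))]))
print("flux",rel(s,(.4225,.1955,.11),90))
E
```

```text
t 20.03 tcp [0.6313 0.0323 0.2341] yaw 89.97 w 0.999 g 0.0 q [-0.08  0.45  0.23  1.35  0.    1.49]
flux (array([ 0.3261, -0.4183,  0.2477]), array([ 0.0003, -0.0001, -0.0001]))
```

View pics/w9.png

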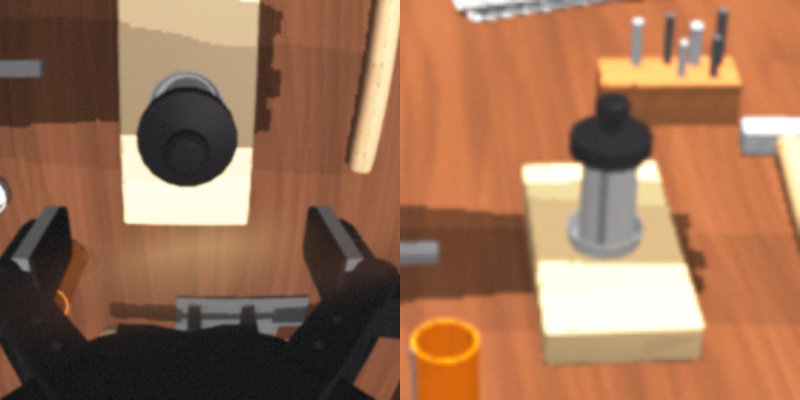

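>>> {"api": "carry_out", "payload": {
  "targets": [
    [[0.326, -0.418, 0], [0, 0, 0]],
    [[0.326, -0.418, 0], [0, 0, 0]],
    [[0.326, -0.418, 0], [0, 0, 0]],
    [[0.326, -0.418, 0], [0, 0, 0]],
    [[0.326, -0.418, 0.248], [0, 0, 0]],
    [[0.326, -0.418, 0.248], [0, 0, 0]],
    [[0.326, -0.418, 0.248], [0, 0, 0]],
    [[0.326, -0.418, 0.248], [0, 0, 0]],
    [[0.326, -0.418, 0.248], [0, 0, 0]],
    [[0.326, -0.418, 0.248], [0, 0, 0]],
    [[0.326, -0.418, 0.248], [0, 0, 0]],
    [[0.326, -0.418, 0.248], [0, 0, 0]]
  ]
}}

```text
t: 21.18
tcp_pos: [0.4229, 0.1953, 0.1099]
ee_rot: [0.708, 0.707, 0.001, -0.0]
contact_force: [0.5, -0.2, -0.2]
width: 1.003
grasp_force: 0.0
```

```bash
python3 - <<'E'
from h import *
s=state();c=read_camera("wrist");im=c["image"]
s2=dict(s,tcp_pos=np.array([.6313,.0323,.2341]),ee_rot=np.array([.7071,.7071,0,0]))
print("weight",wray(c,s2,(252.8,197.3),.128))
m=(cv2.cvtColor(im,cv2.COLOR_BGR2HSV)[...,1]<60).astype(np.uint8);m[245:]=0
N,L,S,C=cv2.connectedComponentsWithStats(m)
for i in range(1,N):
    if S[i,4]>800:
        b=S[i];print(b,wray(c,s,(b[0]+b[2]/2-.5,b[1]+b[3]/2-.5),.036),wray(c,s,C[i],.036))
print(rel(s,(.4225,.1955,.026),90));cv2.imwrite("pics/w10.png",im)
E
```

```text
t 21.18 tcp [0.4229 0.1953 0.1099] yaw 89.92 w 1.003 g 0.0 q [ 0.26  0.25 -0.45  0.88  0.    1.83]
weight [0.63067582 0.03220264 0.128     ]
[ 213  161   76   79 4678] [0.42061174 0.20328063 0.036     ] [0.42048555 0.2026917  0.036     ]
(array([ 0.0003, -0.0009,  0.1678]), array([ 0.0001, -0.0002, -0.0002]))
```

>>> {"api": "carry_out", "payload": {
  "targets": [
    [[0.007, -0.003, 0.07], [0, 0, 0]],
    [[0.007, -0.003, 0.14], [0, 0, 0]],
    [[0.007, -0.003, 0.168], [0, 0, 0]],
    [[0.007, -0.003, 0.168], [0, 0, 0]],
    [[0.007, -0.003, 0.168], [0, 0, 0]]
  ]
}}

```text
t: 21.65
tcp_pos: [0.4205, 0.1988, 0.0255]
ee_rot: [0.708, 0.707, -0.0, -0.001]
contact_force: [0.3, -0.0, 0.7]
width: 0.995
grasp_force: 0.0
```

>>> {"api": "carry_out", "payload": {
  "targets": [
    [[0, 0, 0], [0, 0, 0]],
    [[0, 0, 0], [0, 0, 0]],
    [[0, 0, 0], [0, 0, 0]],
    [[0, 0, 0], [0, 0, 0]],
    [[0, 0, 0], [0, 0, 0]],
    [[0, 0, 0], [0, 0, 0]],
    [[0, 0, 0], [0, 0, 0]],
    [[0, 0, 0], [0, 0, 0]]
  ],
  "gripper": -1
}}

```text
t: 22.32
tcp_pos: [0.421, 0.1992, 0.027]
ee_rot: [0.707, 0.707, 0.001, 0.0]
contact_force: [-5.2, -2.4, 21.5]
width: 0.65
grasp_force: 59.1
```

```bash
python3 - <<'E'
from h import *
s=state();print(rel(s,(.45,.0,.2),90),rel(s,(.631,-.1365,.2),90))
E
```

```text
t 22.32 tcp [0.421  0.1992 0.027 ] yaw 89.95 w 0.65 g 59.1 q [ 0.27  0.34 -0.58  0.65  0.    1.84]
(array([-0.398 ,  0.059 , -0.3465]), array([ 0.0003, -0.0002, -0.0001])) (array([-0.6707,  0.4212, -0.3461]), array([ 0.0003, -0.0002, -0.0001]))
```

>>> {"api": "carry_out", "payload": {
  "targets": [
    [[0, 0, -0.08], [0, 0, 0]],
    [[0, 0, -0.16], [0, 0, 0]],
    [[-0.46, 0.04, -0.28], [0, 0, 0]],
    [[-0.46, 0.04, -0.28], [0, 0, 0]],
    [[-0.46, 0.04, -0.28], [0, 0, 0]],
    [[-0.46, 0.04, -0.28], [0, 0, 0]],
    [[-0.46, 0.04, -0.28], [0, 0, 0]],
    [[-0.46, 0.04, -0.28], [0, 0, 0]],
    [[-0.672, 0.42, -0.28], [0, 0, 0]],
    [[-0.672, 0.42, -0.28], [0, 0, 0]],
    [[-0.672, 0.42, -0.28], [0, 0, 0]],
    [[-0.672, 0.42, -0.28], [0, 0, 0]]
  ]
}}

```text
t: 23.32
tcp_pos: [0.587, -0.1138, 0.1657]
ee_rot: [0.708, 0.707, 0.0, 0.0]
contact_force: [1.4, -0.2, -0.8]
width: 0.648
grasp_force: 66.6
```

>>> {"api": "carry_out", "payload": {
  "targets": [
    [[0, 0, 0], [0, 0, 0]],
    [[0, 0, 0], [0, 0, 0]],
    [[0, 0, 0], [0, 0, 0]]
  ]
}}

```text
t: 23.57
tcp_pos: [0.5851, -0.1122, 0.1649]
ee_rot: [0.707, 0.707, -0.0, -0.001]
contact_force: [-1.3, -0.4, -1.2]
width: 0.648
grasp_force: 66.6
```

```bash
python3 - <<'E'
from h import *
s=state();print(rel(s,(.631,-.1365,.028),90))
E
```

```text
t 23.57 tcp [ 0.5851 -0.1122  0.1649] yaw 89.96 w 0.648 g 66.6 q [-0.33  0.41 -0.02  1.14  0.    1.25]
(array([-0.0487,  0.0923,  0.2737]), array([-0.0002, -0.0001, -0.0001]))
```

>>> {"api": "carry_out", "payload": {
  "targets": [
    [[-0.049, 0.092, 0], [0, 0, 0]],
    [[-0.049, 0.092, 0], [0, 0, 0]],
    [[-0.049, 0.092, 0.08], [0, 0, 0]],
    [[-0.049, 0.092, 0.15], [0, 0, 0]],
    [[-0.049, 0.092, 0.21], [0, 0, 0]],
    [[-0.049, 0.092, 0.25], [0, 0, 0]],
    [[-0.049, 0.092, 0.268], [0, 0, 0]],
    [[-0.049, 0.092, 0.273], [0, 0, 0]],
    [[-0.049, 0.092, 0.273], [0, 0, 0]],
    [[-0.049, 0.092, 0.273], [0, 0, 0]]
  ]
}}

```text
t: 24.4
tcp_pos: [0.6319, -0.1368, 0.0299]
ee_rot: [0.707, 0.707, 0.0, 0.0]
contact_force: [0.5, 0.1, -1.2]
width: 0.647
grasp_force: 66.6
```

>>> {"api": "carry_out", "payload": {
  "targets": [
    [[0, 0, 0.004], [0, 0, 0]],
    [[0, 0, 0.004], [0, 0, 0]],
    [[0, 0, 0.004], [0, 0, 0]]
  ]
}}

```text
t: 24.65
tcp_pos: [0.6319, -0.137, 0.0272]
ee_rot: [0.707, 0.707, 0.0, 0.0]
contact_force: [-0.5, 0.0, 5.0]
width: 0.643
grasp_force: 67.4
```

>>> {"api": "carry_out", "payload": {
  "targets": [
    [[0, 0, 0], [0, 0, 0]],
    [[0, 0, 0], [0, 0, 0]],
    [[0, 0, 0], [0, 0, 0]],
    [[0, 0, 0], [0, 0, 0]],
    [[0, 0, 0], [0, 0, 0]],
    [[0, 0, -0.06], [0, 0, 0]],
    [[0, 0, -0.13], [0, 0, 0]],
    [[0, 0, -0.21], [0, 0, 0]],
    [[0, 0, -0.28], [0, 0, 0]],
    [[0, 0, -0.28], [0, 0, 0]],
    [[0, 0, -0.28], [0, 0, 0]]
  ],
  "gripper": 1
}}

```text
t: 25.57
tcp_pos: [0.6324, -0.1372, 0.1681]
ee_rot: [0.707, 0.707, 0.001, 0.001]
contact_force: [-0.1, 1.2, -1.0]
width: 0.999
grasp_force: 0.0
```

```bash
python3 - <<'E'
from h import *
s=state();print(rel(s,(.431,.061,.12),179.5))
E
```

```text
t 25.57 tcp [ 0.6324 -0.1372  0.1681] yaw 89.97 w 0.999 g 0.0 q [-0.34  0.5   0.13  1.2   0.    1.23]
(array([ 0.3962, -0.4031,  0.0951]), array([ 2.000e-04,  4.000e-04, -2.487e-01]))
```

>>> {"api": "carry_out", "payload": {
  "targets": [
    [[0, -0.25, 0], [0, 0, -0.2487]],
    [[0, -0.25, 0], [0, 0, -0.2487]],
    [[0, -0.25, 0], [0, 0, -0.2487]],
    [[0.396, -0.403, 0], [0, 0, -0.2487]],
    [[0.396, -0.403, 0], [0, 0, -0.2487]],
    [[0.396, -0.403, 0], [0, 0, -0.2487]],
    [[0.396, -0.403, 0.095], [0, 0, -0.2487]],
    [[0.396, -0.403, 0.095], [0, 0, -0.2487]],
    [[0.396, -0.403, 0.095], [0, 0, -0.2487]],
    [[0.396, -0.403, 0.095], [0, 0, -0.2487]],
    [[0.396, -0.403, 0.095], [0, 0, -0.2487]],
    [[0.396, -0.403, 0.095], [0, 0, -0.2487]]
  ]
}}

```text
t: 26.57
tcp_pos: [0.4289, 0.0618, 0.1179]
ee_rot: [0.032, 0.999, 0.0, -0.002]
contact_force: [-0.6, -0.1, 0.9]
width: 0.998
grasp_force: 0.0
```

>>> {"api": "carry_out", "payload": {
  "targets": [
    [[0, 0, 0], [0, 0, 0]],
    [[0, 0, 0], [0, 0, 0]],
    [[0, 0, 0], [0, 0, 0]]
  ]
}}

```text
t: 26.82
tcp_pos: [0.4297, 0.0612, 0.1185]
ee_rot: [0.038, 0.999, 0.0, -0.001]
contact_force: [0.1, -1.2, -0.7]
width: 0.999
grasp_force: 0.0
```

```bash
python3 - <<'E'
from h import *
s=state();c=read_camera("wrist");im=c["image"];cv2.imwrite("pics/w11.png",im)
m=(cv2.cvtColor(im,cv2.COLOR_BGR2HSV)[...,1]<60).astype(np.uint8);m[240:]=0
N,L,S,C=cv2.connectedComponentsWithStats(m)
for i in range(1,N):
    if S[i,4]>800:
        ct=max(cv2.findContours((L==i).astype(np.uint8),0,1)[0],key=cv2.contourArea)
        r=cv2.minAreaRect(np.array([wray(c,s,q[0],.012)[:2] for q in ct],np.float32));print(S[i],np.round(r[0],4),np.round(r[1],4),round(r[2],1))
print(rel(s,(.431,.061,.025),179.5))
E
```

```text
t 26.82 tcp [0.4297 0.0612 0.1185] yaw 175.65 w 0.999 g 0.0 q [-0.05  0.19 -0.5   0.89  0.    0.03]
[ 241  113   25  127 2486] [0.4133 0.063 ] [0.0165 0.1099] 87.9
[  96  186   41   42 1359] [ 0.4287 -0.0654] [0.0431 0.0402] 85.1
(array([-0.0031, -0.0003,  0.1871]), array([ 0.0001, -0.0003, -0.0107]))
```

>>> {"api": "carry_out", "payload": {
  "targets": [
    [[-0.003, 0, 0.08], [0, 0, -0.0107]],
    [[-0.003, 0, 0.15], [0, 0, -0.0107]],
    [[-0.003, 0, 0.187], [0, 0, -0.0107]],
    [[-0.003, 0, 0.187], [0, 0, -0.0107]],
    [[-0.003, 0, 0.187], [0, 0, -0.0107]]
  ]
}}

```text
t: 27.28
tcp_pos: [0.4308, 0.0612, 0.0254]
ee_rot: [0.003, 1.0, 0.0, -0.002]
contact_force: [0.3, -0.6, 0.8]
width: 1.002
grasp_force: 0.0
```

>>> {"api": "carry_out", "payload": {
  "targets": [
    [[0, 0, 0], [0, 0, 0]],
    [[0, 0, 0], [0, 0, 0]],
    [[0, 0, 0], [0, 0, 0]],
    [[0, 0, 0], [0, 0, 0]],
    [[0, 0, 0], [0, 0, 0]],
    [[0, 0, 0], [0, 0, 0]],
    [[0, 0, 0], [0, 0, 0]],
    [[0, 0, 0], [0, 0, 0]],
    [[0, 0, 0], [0, 0, 0]],
    [[0, 0, 0], [0, 0, 0]],
    [[0, 0, 0], [0, 0, 0]],
    [[0, 0, 0], [0, 0, 0]]
  ],
  "gripper": -1
}}

```text
t: 28.28
tcp_pos: [0.4313, 0.0612, 0.0255]
ee_rot: [0.002, 1.0, 0.0, -0.001]
contact_force: [0.3, -0.6, -0.9]
width: -0.003
grasp_force: 0.0
```

```bash
python3 - <<'E'
from h import *
s=state();print(rel(s,(.631,.1985,.12),180))
E
```

```text
t 28.28 tcp [0.4313 0.0612 0.0255] yaw 179.76 w -0.003 g 0.0 q [-0.05  0.3  -0.65  0.62  0.   -0.04]
(array([-0.3979,  0.2763, -0.1894]), array([ 0.0001, -0.0002, -0.0007]))
```

>>> {"api": "carry_out", "payload": {
  "targets": [
    [[0, 0, -0.01], [0, 0, 0]],
    [[0, 0, -0.01], [0, 0, 0]],
    [[0, 0, -0.01], [0, 0, 0]],
    [[0, 0, -0.01], [0, 0, 0]],
    [[0, 0, -0.01], [0, 0, 0]],
    [[0, 0, -0.01], [0, 0, 0]],
    [[0, 0, 0.01], [0, 0, 0]],
    [[0, 0, 0.022], [0, 0, 0]],
    [[0, 0, 0.022], [0, 0, 0]],
    [[0, 0, 0.022], [0, 0, 0]]
  ],
  "gripper": 0
}}

```text
t: 29.12
tcp_pos: [0.431, 0.0613, 0.0143]
ee_rot: [0.002, 1.0, 0.0, -0.001]
contact_force: [-0.3, -0.0, 0.4]
width: 0.498
grasp_force: 0.0
```

>>> {"api": "carry_out", "payload": {
  "targets": [
    [[0, 0, 0], [0, 0, 0]],
    [[0, 0, 0], [0, 0, 0]],
    [[0, 0, 0], [0, 0, 0]],
    [[0, 0, 0], [0, 0, 0]],
    [[0, 0, 0], [0, 0, 0]],
    [[0, 0, 0], [0, 0, 0]],
    [[0, 0, 0], [0, 0, 0]],
    [[0, 0, 0], [0, 0, 0]]
  ],
  "gripper": -1
}}

```text
t: 29.78
tcp_pos: [0.4315, 0.0613, 0.015]
ee_rot: [0.002, 1.0, 0.0, -0.0]
contact_force: [-1.7, -0.5, 7.3]
width: 0.156
grasp_force: 58.5
```

```bash
python3 - <<'E'
from h import *
s=state();print(rel(s,(.631,.1985,.12),180))
E
```

```text
t 29.78 tcp [0.4315 0.0613 0.015 ] yaw 179.75 w 0.156 g 58.5 q [-0.05  0.32 -0.67  0.59  0.   -0.04]
(array([-0.3977,  0.2763, -0.2101]), array([ 0.0001, -0.0001, -0.0007]))
```

>>> {"api": "carry_out", "payload": {
  "targets": [
    [[0, 0, -0.08], [0, 0, 0]],
    [[0, 0, -0.15], [0, 0, 0]],
    [[0, 0.276, -0.21], [0, 0, 0]],
    [[0, 0.276, -0.21], [0, 0, 0]],
    [[0, 0.276, -0.21], [0, 0, 0]],
    [[0, 0.276, -0.21], [0, 0, 0]],
    [[-0.398, 0.276, -0.21], [0, 0, 0]],
    [[-0.398, 0.276, -0.21], [0, 0, 0]],
    [[-0.398, 0.276, -0.21], [0, 0, 0]],
    [[-0.398, 0.276, -0.21], [0, 0, 0]],
    [[-0.398, 0.276, -0.21], [0, 0, 0]],
    [[-0.398, 0.276, -0.21], [0, 0, 0]]
  ]
}}

```text
t: 30.78
tcp_pos: [0.6361, 0.1978, 0.1181]
ee_rot: [0.003, 1.0, 0.0, 0.0]
contact_force: [-1.7, -0.4, -2.9]
width: 0.157
grasp_force: 60.1
```

>>> {"api": "carry_out", "payload": {
  "targets": [
    [[0, 0, 0], [0, 0, 0]],
    [[0, 0, 0], [0, 0, 0]],
    [[0, 0, 0], [0, 0, 0]]
  ]
}}

```text
t: 31.03
tcp_pos: [0.63, 0.1984, 0.1195]
ee_rot: [0.002, 1.0, 0.0, -0.001]
contact_force: [0.3, -0.2, -3.1]
width: 0.16
grasp_force: 60.1
```

```bash
python3 - <<'E'
from h import *
s=state();print(rel(s,(.631,.1985,.017),180))
a=read_camera("side");cv2.imwrite("pics/w12.png",cv2.resize(a["image"][20:250,210:440],(600,600)))
E
```

```text
t 31.03 tcp [0.63   0.1984 0.1195] yaw 179.78 w 0.16 g 60.1 q [0.18 0.55 0.08 1.11 0.   0.19]
(array([-0.0024, -0.    ,  0.2049]), array([ 0.0001, -0.0003, -0.0006]))
```

View pics/w12.png

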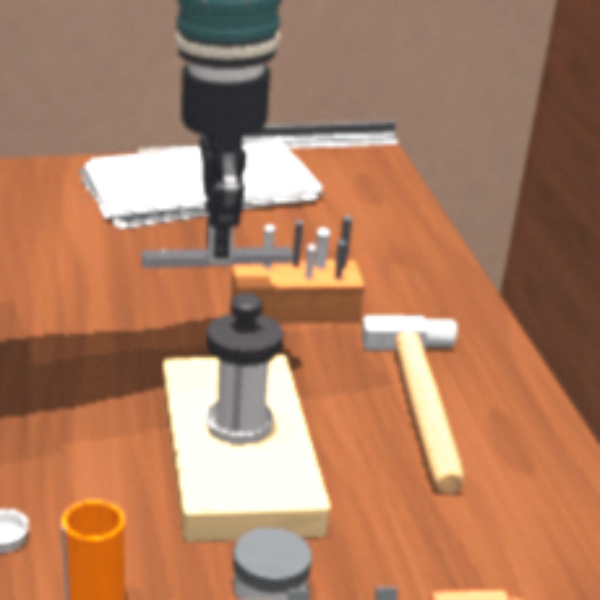

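>>> {"api": "carry_out", "payload": {
  "targets": [
    [[0, 0, 0.07], [0, 0, 0]],
    [[0, 0, 0.13], [0, 0, 0]],
    [[0, 0, 0.17], [0, 0, 0]],
    [[0, 0, 0.195], [0, 0, 0]],
    [[0, 0, 0.204], [0, 0, 0]],
    [[0, 0, 0.206], [0, 0, 0]],
    [[0, 0, 0.206], [0, 0, 0]],
    [[0, 0, 0.206], [0, 0, 0]]
  ]
}}

```text
t: 31.75
tcp_pos: [0.6314, 0.1986, 0.0176]
ee_rot: [0.002, 1.0, 0.001, 0.0]
contact_force: [0.3, 1.3, -1.9]
width: 0.158
grasp_force: 60.1
```

>>> {"api": "carry_out", "payload": {
  "targets": [
    [[0, 0, 0.004], [0, 0, 0]],
    [[0, 0, 0.004], [0, 0, 0]],
    [[0, 0, 0.004], [0, 0, 0]]
  ]
}}

```text
t: 32.0
tcp_pos: [0.6314, 0.1985, 0.0151]
ee_rot: [0.002, 1.0, 0.0, 0.0]
contact_force: [0.6, 0.3, 3.3]
width: 0.164
grasp_force: 60.7
```

>>> {"api": "carry_out", "payload": {
  "targets": [
    [[0, 0, 0], [0, 0, 0]],
    [[0, 0, 0], [0, 0, 0]],
    [[0, 0, 0], [0, 0, 0]],
    [[0, 0, 0], [0, 0, 0]],
    [[0, 0, -0.06], [0, 0, 0]],
    [[0, 0, -0.13], [0, 0, 0]],
    [[0, 0, -0.2], [0, 0, 0]],
    [[0, 0, -0.28], [0, 0, 0]],
    [[0.2, 0.1, -0.35], [0, 0, 0]],
    [[0.4, 0.2, -0.35], [0, 0, 0]],
    [[0.4, 0.2, -0.35], [0, 0, 0]],
    [[0.4, 0.2, -0.35], [0, 0, 0]]
  ],
  "gripper": -0.2
}}

```text
t: 33.0
tcp_pos: [0.4833, 0.2725, 0.1826]
ee_rot: [0.002, 1.0, 0.0, -0.0]
contact_force: [0.4, 1.7, 0.8]
width: 0.399
grasp_force: 0.0
```

>>> {"api": "carry_out", "payload": {
  "targets": [
    [[0, 0, 0], [0, 0, 0]],
    [[0, 0, 0], [0, 0, 0]],
    [[0, 0, 0], [0, 0, 0]],
    [[0, 0, 0], [0, 0, 0]],
    [[0, 0, 0], [0, 0, 0]],
    [[0, 0, 0], [0, 0, 0]]
  ]
}}

```text
t: 33.5
tcp_pos: [0.4856, 0.2717, 0.1818]
ee_rot: [0.003, 1.0, 0.0, -0.001]
contact_force: [-1.1, 1.1, -0.4]
width: 0.399
grasp_force: 0.0
```

```bash
python3 - <<'E'
from h import *
s=state();c=read_camera("top");im=c["image"];a=read_camera("side")["image"]
hs=cv2.cvtColor(im,cv2.COLOR_BGR2HSV);m=(hs[...,1]<90).astype(np.uint8)
for n,uv,z in(("flux",(318,142),.036),("bar",(180,142),.012),("small",(292,225),.014)):
    N,L,S,C=cv2.connectedComponentsWithStats(m);i=min([i for i in range(1,N) if S[i,4]>60],key=lambda i:np.hypot(*(C[i]-uv)))
    ct=max(cv2.findContours((L==i).astype(np.uint8),0,1)[0],key=cv2.contourArea)
    r=cv2.minAreaRect(np.array([ray(c,q[0],z)[:2] for q in ct],np.float32));print(n,np.round(r[0],4),np.round(r[1],4),round(r[2],1))
cv2.imwrite("pics/f.png",np.hstack([cv2.resize(im[80:240,120:380],(400,246)),cv2.resize(a[90:253,220:410],(400,343))[:246]]) if 0 else np.hstack([cv2.resize(im[60:260,100:400],(450,300)),cv2.resize(a[80:280,200:400],(300,300))]))
E
```

```text
t 33.5 tcp [0.4856 0.2717 0.1818] yaw 179.7 w 0.399 g 0.0 q [ 0.36  0.34 -0.09  1.14  0.    0.37]
flux [ 0.6286 -0.1388] [0.058  0.0618] 89.3
bar [0.6295 0.1967] [0.0196 0.1439] 88.7
small [ 0.431  -0.0674] [0.0408 0.0407] 89.3
```

View pics/f.png

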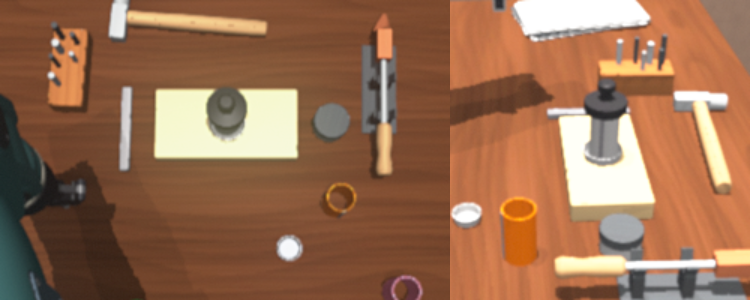

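The final picture shows everything in place. The stack is upright on the brick's middle. The flux tin is at (0.629, -0.139) in the iron-rest gap, the bar is at (0.630, 0.197) in the punch-block gap, and the small base has not moved.

```bash
python3 -c "
from workcell import bot
print(bot.job_done())"
```

```text
the job is handed in; nothing more can be done
None
```

I handed the job in at about 33.5 s: the base, body and weight are stacked upright on the middle of the brick, the flux tin and solder bar are in their gaps, and the small base has not moved; the hand-in returned no verdict.

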